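Slide the sippy cup back into the packed shelf row

TASK

Slide the coral sippy cup along the teak shelf, without lifting it, into the narrow gap in the middle of the row (two containers on each side of it), nudging them apart, until it stands back against the tiled upstand in line with them. Nothing may topple, all four containers must stay standing in the row, and the blue funnel, the honey dipper and the white turntable must stay where they are.

Things in the scene. Friction and masses are not known exactly. Their poses are not given: they have to be found in the camera images.
- shelf: Fixed teak shelf, tiled upstand on its far side. Origin at counter level (world z = 0) under the board's centre; x from the robot's side to the upstand, y along the shelf to the robot's left. Board 320 (x) x 800 (y) mm, top at z = 60 mm. Teak end cheeks, 40 mm high, x = 70 to 160 mm, inner faces at y = +215 and -215 mm. Smooth (friction about 0.3, cup and row too). Yaw up to 0.12 rad.
- upstand (a point): Middle of the upstand's front face at board level: x = 160, y = 0, z = 60 mm in the shelf's frame, with the same axes. The upstand rises 46 mm above the board. The row of four stands near it, between the cheeks, its middle gap 30 to 46 mm wide at first; containers slide sideways when the cup wedges in, and about 60 mm of the row's length is still free once it is in.
- sippy_cup: Loose hard silicone sippy cup in coral with a closed white flap spout, about 0.16 kg: a plain upright cylinder 72 mm across up to 66 mm high, lid and flap above it to 84 mm. Origin at the centre of its underside, z up. It starts on the open front part of the shelf, usually off the line of the gap; home, its centre is 36 mm in front of the upstand.
- mug: Loose stainless steel mug of the row, 74 mm across, 80 mm high, 0.2 kg, its handle (reaching about 30 mm beyond the wall) on its +y side and pointing roughly towards the robot. Origin at the centre of its underside. The order of the four in the row varies.
- sugar_jar: Loose white ceramic jar with a pale wooden lid, of the row: cylinder 74 mm across, 84 mm high, 0.35 kg. Origin at the centre of its underside.
- spice_tin: Loose yellow tin with an aluminium lid, of the row: cylinder 74 mm across, 74 mm high, 0.25 kg. Origin at the centre of its underside.
- tea_caddy: Loose blue ceramic caddy with a cork stopper, of the row: cylinder 74 mm across, 80 mm high, 0.3 kg. Origin at the centre of its underside.
- funnel: Loose blue plastic funnel standing mouth down, 92 mm across, 100 mm high, beyond the right cheek; leave alone. Origin at the centre of its underside.
- honey_dipper: Loose wooden honey dipper lying near the shelf's right end, about 155 mm long and 26 mm thick; leave alone. Origin at its underside, in mid length; x along it to the ribbed head.
- lazy_susan: Loose white plastic turntable on a grey foot, 156 mm across, 29 mm high, on the shelf's left end; leave alone. Origin at the centre of its underside.
There are look-alikes about, which are no part of the job. Leave any green look-alike of the sippy_cup alone.

How it is judged:
At the end, for the whole second after the job is handed in: The cup stands upright at rest, lid up, within 12 mm of the upstand, in the row's middle place: two containers each side, its centre within 39 mm of the shelf's midline. All four stand upright (0.1 rad) at rest between the cheeks, centres over 95 mm along shelf x (x of sippy_cup in the frame of shelf above 0.112 m and y of sippy_cup in the frame of shelf between -0.039 and 0.039 m and z of each of sippy_cup, mug, sugar_jar, spice_tin, tea_caddy in the frame of shelf below 0.068 m and angle between each of sippy_cup, mug, sugar_jar, spice_tin, tea_caddy's own z axis and vertical below 0.1 rad and linear speed of each of sippy_cup, mug, sugar_jar, spice_tin, tea_caddy below 0.02 m/s and x of each of mug, sugar_jar, spice_tin, tea_caddy in the frame of shelf above 0.095 m and y of mug in the frame of shelf between -0.215 and 0.215 m and y of sugar_jar in the frame of shelf between -0.215 and 0.215 m and y of spice_tin in the frame of shelf between -0.215 and 0.215 m and y of tea_caddy in the frame of shelf between -0.215 and 0.215 m); the robot touches nothing.
It fails at once if the cup is lifted off the shelf (more than 20 mm) (z of sippy_cup in the frame of shelf above 0.08 m).
It fails at once if the cup or a container of the row topples (tilts more than 0.35 rad) (angle between any of sippy_cup, mug, sugar_jar, spice_tin, tea_caddy's own z axis and vertical above 0.35 rad).
It fails at once if the funnel, the honey dipper or the turntable is moved more than 20 mm (distance of any of funnel, honey_dipper, lazy_susan from where it was at the start of the episode above 0.02 m).
It also fails if it takes over 51 s, if anything falls off the work surface, if the arm or the gripper's body presses on something with over 40 N, if the wrist force passes 120 N, or if a joint passes its speed limit or range.

ROBOT

A 6-joint arm with a two-finger parallel gripper is mounted at the origin on the work surface. World frame = base frame: x ahead of the robot, y to its left, z up, the work surface at z = 0. Lengths are in m, angles in rad, forces in N, time in s.
With the tool pointing down it reaches from about 0.35 to 0.775 m from the base axis. Payload 5.5 kg.
Tool frame: the origin (TCP) lies at the very end of the fingers, on their centre line; the grasp point (between the pads) lies 19 mm behind it; z points along the fingers, y is the line along which they close (so a half turn about z gives the same grasp; the last joint's range is limited). The gripper opens to 85 mm and grips with 20 to 120 N. Pads are 22 mm wide; open, the fingers measure 114 mm over their backs; the gripper's body (76 mm by 85 mm) begins 54 mm behind the grasp point. The pads swing forward as they close: fully open they stand 13 mm farther back than shut.
Start: joints at [1.142, 0.313, 0.046, 1.304, 0, 1.431], TCP at [0.164, 0.551, 0.231] pointing down, gripper open.
Joint ranges: [-2.76, 2.76], [-0.86, 1.69], [-1.03, 1.26], [-2.2, 2.34], [-1.47, 1.5], [-3.14, 3.14]. Speed limits (rad/s): [2.57, 2.57, 3.14, 3.14, 3.14, 3.14].

INTERFACE

Orientations are given as a unit quaternion [w, x, y, z].
In Python, from workcell import get_state, read_camera, calibration, hand_in gives the robot as it stands.
- The arm moves only by the tool drive_tool, never from a script. Its argument "deltas" is a list that holds one entry, the list of rows, each a list of 7 numbers: the closure in counts, from 0 (fully open) to 255 (shut), then the shift along the tool's x, y, z in m, then the turn, a rotation vector about the tool's x, y, z in degrees. A call has 1 to 12 rows; each row is the pose to reach, as a shift and turn from the pose commanded when the call began, along the tool's axes at that moment; what a row does not reach only later rows make up. A row lasts 1/8 s, in which the tool goes at most 62.5 mm and 10.7 degrees, less where a joint would pass 70% of its speed; a pose out of reach is approached as far as the arm can. A call with a gripper value outside its range is refused whole. The fingers move at their own pace and stop on an object; "newtons" is the grip in N (left out, the last holds). Time passes only in rows, so rows that repeat a pose let the fingers close. It gives the time, the measured TCP pose, the force, the opening and the grip force at its end, in the units of the state.
- get_state(): the state, without advancing time (a new reading comes with each control period).
- read_camera(name): name is "side" or "top"; returns (picture, depth): 480x640x3 uint8, red, green, blue; 480x640 float32, m along the optical axis (not along the pixel's ray), 0 where there is no reading.
- calibration(name): a dict with "mtx" (3x3 intrinsics, pixels), "world_from_camera" (4x4, takes a point from camera to world coordinates). Camera axes: x right, y up, looking along -z (the intrinsics and any distortion apply to the point x, -y, -z); pixel columns grow to the right and rows downward; lengths in m; the calibration is good to about 2 mm. A picture is of the moment at which its call begins. calibration takes no time and is no camera call.
- hand_in(): hands the job in; it is judged then, once.
The state is a dict: "clock": time; "joint_pos": joint angles; "qvel": joint speeds; "tau": joint torques, N m; "tcp_pos": TCP position; "orientation": TCP orientation; "wrist_force": force on the tool from outside, world axes, zero at the start; "ft_torque": the same for the moment, N m; "finger_gap": finger opening in m; "grip_force": force on a finger pad.
Only numpy, scipy, OpenCV 4.12 (cv2) and the standard library are available. Lean on these libraries where they do the work, as an engineer would, in place of code of your own. Each camera call takes 0.05 s, during which the arm holds its last target. There are 200 camera calls.

## Working session

There is one attempt and no reset: what is moved stays moved. The work goes in short steps, Python scripts to look and compute and a tool call to move; the robot and the scene stay as the last step left them, time stands still between calls to the robot, and variables do not carry over. Pictures are saved under pics/ and viewed, at most 10 in all, crops included, and the job is handed in when it is done.

Besides the shell and the picture viewer there is one more tool, called after "Emit:" as name([rows], argument=value, ...), one row to a line, values as JSON. drive_tool: Moves the arm, as the interface text tells. Its arguments: {"type":"object","properties":{"deltas":{"type":"array","items":{"type":"array","items":{"type":"array","items":{"type":"number"}}}},"newtons":{"type":"number"}},"required":["deltas"]}

```bash
mkdir -p pics
python3 - <<'E'
from workcell import *
import cv2,numpy as np
s=get_state();print(s)
for n in("top","side"):
    p,d=read_camera(n);cv2.imwrite(f"pics/{n}0.png",p[:,:,::-1]);np.savez(f"{n}0.npz",p=p,d=d)
    print(n,calibration(n))
E
```

```text
{'clock': 0.0, 'joint_pos': array([1.14240777e+00, 3.13993861e-01, 4.49811282e-02, 1.30360953e+00,
       9.47850542e-06, 1.43121215e+00]), 'qvel': array([ 0.00102447,  0.0007173 ,  0.00096421,  0.00040484, -0.00104642,
        0.00269286]), 'tau': array([-1.17830841e-04, -4.80626822e+01,  2.98532796e+01,  1.92879728e-02,
       -2.48428273e-05,  3.14708515e-06]), 'tcp_pos': array([0.16354589, 0.5507152 , 0.23041348]), 'orientation': array([-2.60348531e-04,  1.43900812e-01,  9.89591695e-01, -8.75070780e-04]), 'wrist_force': array([-0.32539109,  0.39847207,  0.83091505]), 'ft_torque': array([-0.04270685,  0.01204563,  0.01821611]), 'grip_force': 0.0, 'finger_gap': 0.08551944613383561}
top {'mtx': array([[624.30353609,   0.        , 326.89450121],
       [  0.        , 624.30353609, 240.66549794],
       [  0.        ,   0.        ,   1.        ]]), 'world_from_camera': array([[-0.10678021,  0.96931153, -0.22143427,  0.26788559],
       [-0.99426026, -0.10559076,  0.01723752,  0.02875016],
       [-0.00667288,  0.22200392,  0.97502294,  1.38439732],
       [ 0.        ,  0.        ,  0.        ,  1.        ]])}
side {'mtx': array([[513.88676171,   0.        , 319.20957555],
       [  0.        , 513.88676171, 241.02141273],
       [  0.        ,   0.        ,   1.        ]]), 'world_from_camera': array([[-0.94520367,  0.2434784 , -0.21750469,  0.34476674],
       [-0.32647448, -0.70918315,  0.62487892,  0.63682131],
       [-0.00210614,  0.66164758,  0.749812  ,  0.8113693 ],
       [ 0.        ,  0.        ,  0.        ,  1.        ]])}
```

View pics/top0.png

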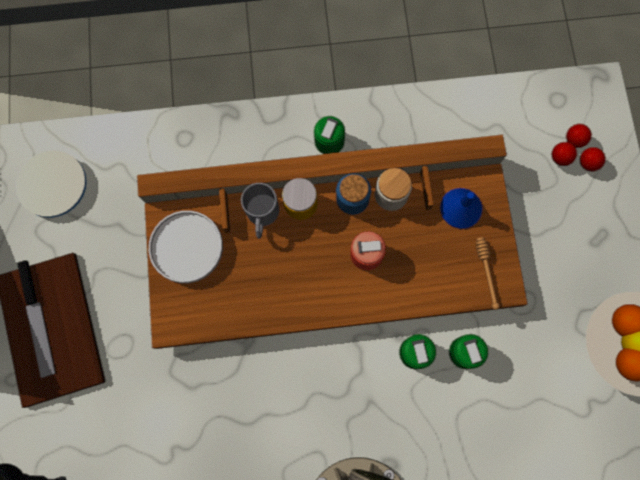

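View pics/side0.png

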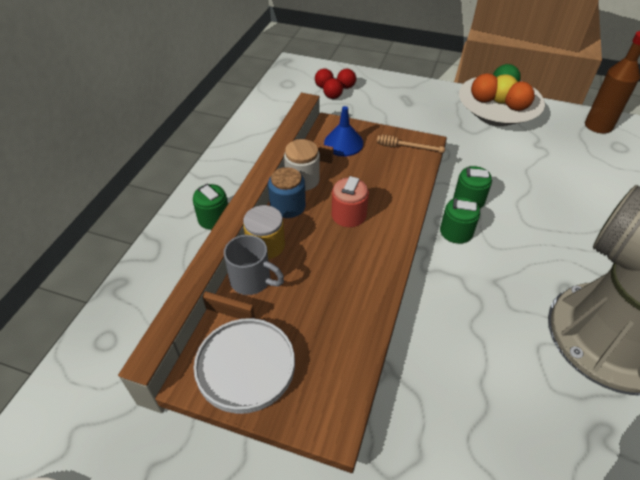

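The top view (rows up = +x) shows the row: mug (259,205), tin (300,196), caddy (352,193) and jar (393,188), with the gap near (326,196). The coral cup is at (368,250). The green look-alikes are behind the upstand and in front of the shelf. The board's front edge runs from (154,346) to (525,303).

```bash
cat > h.py <<'E'
from workcell import *
import numpy as np,cv2
from scipy.spatial.transform import Rotation as R
def ray(n,u,v,z):
    c=calibration(n);K=c["mtx"];T=c["world_from_camera"]
    d=T[:3,:3]@np.array([(u-K[0,2])/K[0,0],-(v-K[1,2])/K[1,1],-1]);o=T[:3,3]
    return o+d*(z-o[2])/d[2]
def cloud(n,d):
    c=calibration(n);K=c["mtx"];T=c["world_from_camera"];v,u=np.mgrid[:480,:640]
    p=np.stack([(u-K[0,2])/K[0,0]*d,-(v-K[1,2])/K[1,1]*d,-d],-1)
    return p@T[:3,:3].T+T[:3,3]
def lid(P,m,zlo,zhi):
    q=P[m&(P[...,2]>zlo)&(P[...,2]<zhi)][:,:2].astype(np.float32)
    (c,r)=cv2.minEnclosingCircle(q);return np.array(c),r,len(q),np.median(q,0)
def tool(target,yaw_y):
    "shift in tool axes & turn (deg about tool z) to world target with tool y along yaw_y (rad, mod pi)"
    s=get_state();q=s["orientation"];Rm=R.from_quat([q[1],q[2],q[3],q[0]]).as_matrix()
    a=np.arctan2(Rm[1,1],Rm[0,1]);dy=(yaw_y-a+np.pi/2)%np.pi-np.pi/2
    print("shift",np.round(Rm.T@(np.array(target)-s["tcp_pos"]),4),"turn z",np.degrees(-dy).round(2),"tcp",s["tcp_pos"].round(4),"rpy-tilt",Rm[:,2].round(4))
E
python3 - <<'E'
from h import *
f=np.load("top0.npz");p,d=f["p"],f["d"];P=cloud("top",d)
A=ray("top",154,346,.06);B=ray("top",525,303,.06)
yw=np.arctan2(*(A-B)[[1,0]])-np.pi/2
print("front corners",A,B,"len",np.linalg.norm(A-B),"yaw",yw)
ex=np.array([np.cos(yw),np.sin(yw)]);ey=np.array([-ex[1],ex[0]])
O=((A+B)/2)[:2]+.16*ex
# board yaw check from upstand top points
v,u=np.mgrid[:480,:640]
q=P[(abs(P[...,2]-.106)<.006)&(u>150)&(u<500)&(v<190)&(v>140)]
sx=(q[:,:2]-O)@ex;sy=(q[:,:2]-O)@ey
k=[(y,np.percentile(sx[abs(sy-y)<.02],3)) for y in np.arange(-.35,.36,.1) if (abs(sy-y)<.02).sum()>20]
print("upstand front x vs y",np.round(k,3))
print("O",O)
for n,(cu,cv_,z,w) in dict(cup=(368,250,.126,26),mug=(259,205,.14,26),tin=(300,196,.134,22),caddy=(352,193,.14,22),jar=(393,188,.144,22)).items():
    m=(abs(u-cu)<w)&(abs(v-cv_)<w)
    c,r,N,md=lid(P,m,z-.008,z+.03)
    a=ray("top",cu,cv_,z)[:2]
    f=lambda c:np.round([(c-O)@ex,(c-O)@ey],4)
    print(n,"circ",f(c),round(r,4),N,"med",f(md),"hand",f(a),"world",c.round(4))
E
```

```text
front corners [0.38249958 0.39034438 0.06      ] [ 0.38818214 -0.39826103  0.06      ] len 0.78862587618653 yaw 0.007205707404002837
upstand front x vs y [[-0.35   0.157]
 [-0.25   0.157]
 [-0.15   0.158]
 [-0.05   0.157]
 [ 0.05   0.158]
 [ 0.15   0.145]
 [ 0.25   0.157]
 [ 0.35   0.167]]
O [ 0.54533671 -0.00280542]
cup circ [-0.0159 -0.0731] 0.0365 928 med [-0.0196 -0.071 ] hand [-0.021  -0.0726] world [ 0.53   -0.0761]
mug circ [0.1033 0.1278] 0.0519 264 med [0.113  0.1389] hand [0.0968 0.1407] world [0.6477 0.1258]
tin circ [0.113  0.0564] 0.0369 891 med [0.1123 0.0569] hand [0.1081 0.0543] world [0.6579 0.0544]
caddy circ [ 0.1107 -0.0568] 0.0353 691 med [ 0.1099 -0.0578] hand [ 0.1002 -0.0539] world [ 0.6564 -0.0588]
jar circ [ 0.109  -0.1423] 0.036 826 med [ 0.109  -0.1429] hand [ 0.0999 -0.1395] world [ 0.6553 -0.1443]
```

Run:
```python
from h import *
tool([.529,-.075,.231],np.pi/2+.007)
tool([.529,-.075,.09],np.pi/2+.007)
```

```text
shift [-5.285e-01 -4.958e-01  2.000e-04] turn z -16.94 tcp [0.1636 0.5508 0.2305] rpy-tilt [-7.0e-04 -1.5e-03 -1.0e+00]
shift [-0.5285 -0.4956  0.1412] turn z -16.94 tcp [0.1636 0.5508 0.2305] rpy-tilt [-7.0e-04 -1.5e-03 -1.0e+00]
```

Emit:
drive_tool([
  [[0, -0.1056, -0.0992, 0, 0, 0, -3.4], [0, -0.2112, -0.1984, 0, 0, 0, -6.8], [0, -0.3168, -0.2976, 0, 0, 0, -10.2], [0, -0.4224, -0.3968, 0, 0, 0, -13.6], [0, -0.5285, -0.4957, 0, 0, 0, -16.94], [0, -0.5285, -0.4957, 0, 0, 0, -16.94], [0, -0.5285, -0.4957, 0, 0, 0, -16.94], [0, -0.5285, -0.4957, 0, 0, 0, -16.94], [0, -0.5285, -0.4957, 0, 0, 0, -16.94], [0, -0.5285, -0.4957, 0, 0, 0, -16.94], [0, -0.5285, -0.4957, 0, 0, 0, -16.94], [0, -0.5285, -0.4957, 0, 0, 0, -16.94]],
])

```text
clock: 1.6
tcp_pos: [0.5301, -0.0773, 0.2306]
orientation: [-0.0, -0.002, 1.0, 0.0]
wrist_force: [-0.7, -0.2, -0.8]
finger_gap: 0.0853
grip_force: 0.0
```

Run:
```python
from h import *
tool([.529,-.075,.09],np.pi/2+.007)
p,d=read_camera("side");cv2.imwrite("pics/side1.png",p[:,:,::-1])
```

```text
shift [0.001  0.0023 0.1406] turn z -0.15 tcp [ 0.5301 -0.0773  0.2306] rpy-tilt [-5.e-04  1.e-04 -1.e+00]
```

View pics/side1.png

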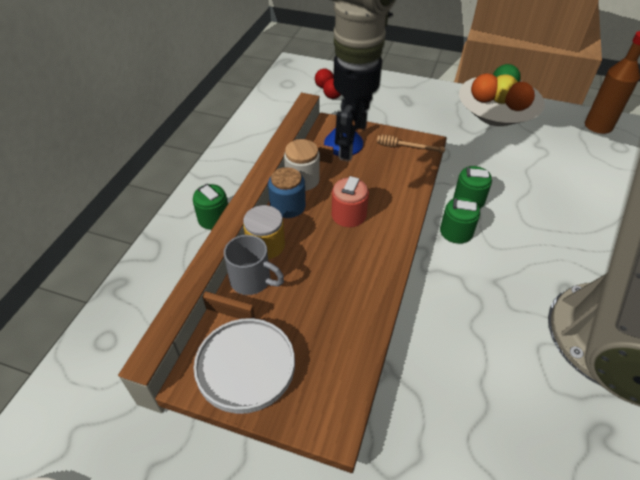

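The side view shows the gripper above and clear of the cup at (350,200), with the row undisturbed. I'll cross-check the cup centre from the side depth.

Run:
```python
from h import *
from scipy.optimize import least_squares
for n,box in(("side",(330,370,178,225)),("top",(348,388,228,272))):
    f=np.load(n+"0.npz");P=cloud(n,f["d"]);p=f["p"].astype(int);v,u=np.mgrid[:480,:640]
    m=(u>box[0])&(u<box[1])&(v>box[2])&(v<box[3])&(p[...,0]>1.6*p[...,2])&(P[...,2]>.07)&(P[...,2]<.12)
    q=P[m]
    r=least_squares(lambda c:np.hypot(q[:,0]-c[0],q[:,1]-c[1])-.036,[.529,-.075],loss="soft_l1",f_scale=.002)
    print(n,len(q),r.x,np.median(abs(r.fun)))
```

```text
side 635 [ 0.5289564  -0.07689315] 0.0006082070916730159
top 146 [ 0.5307978  -0.07557896] 0.0002600970376341119
```

Emit:
drive_tool([
  [[0, 0, 0.001, 0.05, 0, 0, 0], [0, 0, 0.001, 0.1, 0, 0, 0], [0, 0, 0.001, 0.125, 0, 0, 0], [0, 0, 0.001, 0.14, 0, 0, 0], [0, 0, 0.001, 0.14, 0, 0, 0], [255, 0, 0.001, 0.14, 0, 0, 0], [255, 0, 0.001, 0.14, 0, 0, 0], [255, 0, 0.001, 0.14, 0, 0, 0], [255, 0, 0.001, 0.14, 0, 0, 0]],
], newtons=20)

```text
clock: 2.78
tcp_pos: [0.5303, -0.0737, 0.0926]
orientation: [0.001, -0.003, 1.0, -0.0]
wrist_force: [-0.5, -0.1, 5.6]
finger_gap: 0.0719
grip_force: 24.1
```

Emit:
drive_tool([
  [[255, 0, 0.008, 0, 0, 0, 0], [255, 0, 0.02, 0, 0, 0, 0], [255, 0, 0.035, 0, 0, 0, 0], [255, 0, 0.05, 0, 0, 0, 0], [255, 0, 0.062, 0, 0, 0, 0], [255, 0, 0.07, 0, 0, 0, 0], [255, 0, 0.073, 0, 0, 0, 0], [255, 0, 0.073, 0, 0, 0, 0], [0, 0, 0.073, 0, 0, 0, 0], [0, 0, 0.073, 0, 0, 0, 0], [0, 0, 0.073, 0, 0, 0, 0], [0, 0, 0.073, 0, 0, 0, 0]],
])

```text
clock: 4.28
tcp_pos: [0.5285, -0.0005, 0.0911]
orientation: [-0.0, -0.003, 1.0, 0.0]
wrist_force: [-0.9, 0.2, 0.3]
finger_gap: 0.0858
grip_force: 0.0
```

Emit:
drive_tool([
  [[0, 0.02, -0.001, 0, 0, 0, 0], [0, 0.05, -0.001, 0, 0, 0, 0], [0, 0.075, -0.001, 0, 0, 0, 0], [130, 0.075, -0.001, 0, 0, 0, 0], [130, 0.075, -0.001, 0, 0, 0, 0], [130, 0.075, -0.001, 0, 0, 0, 0], [130, 0.075, -0.001, 0, 0, 0, 0]],
])

```text
clock: 5.15
tcp_pos: [0.4544, -0.002, 0.0912]
orientation: [0.0, -0.003, 1.0, 0.0]
wrist_force: [0.5, 0.0, -0.1]
finger_gap: 0.042
grip_force: 0.0
```

Run:
```python
from h import *
p,d=read_camera("top");cv2.imwrite("pics/top1.png",cv2.resize(p[120:360,130:530,::-1],None,fx=2,fy=2))
p,d=read_camera("side");cv2.imwrite("pics/side2.png",p[:,:,::-1])
tool([.6,-.001,.09],np.pi/2+.007)
```

```text
shift [-0.1459 -0.      0.0012] turn z -0.0 tcp [ 0.4541 -0.002   0.0912] rpy-tilt [-1.e-04  1.e-04 -1.e+00]
```

View pics/top1.png

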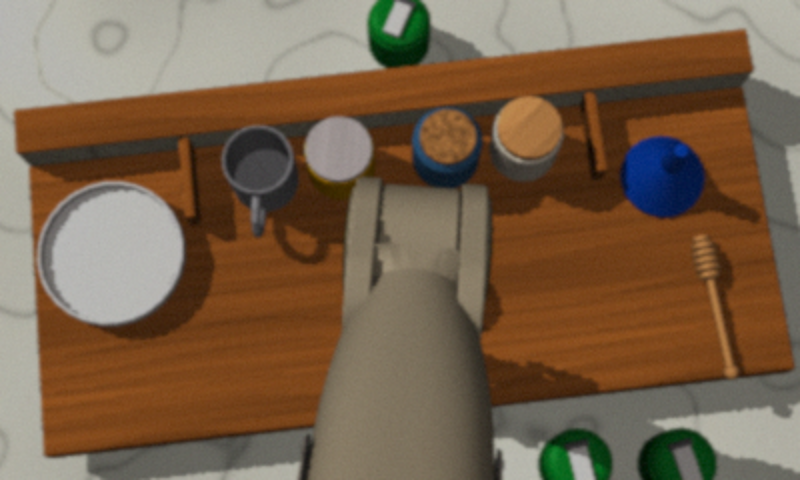

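View pics/side2.png

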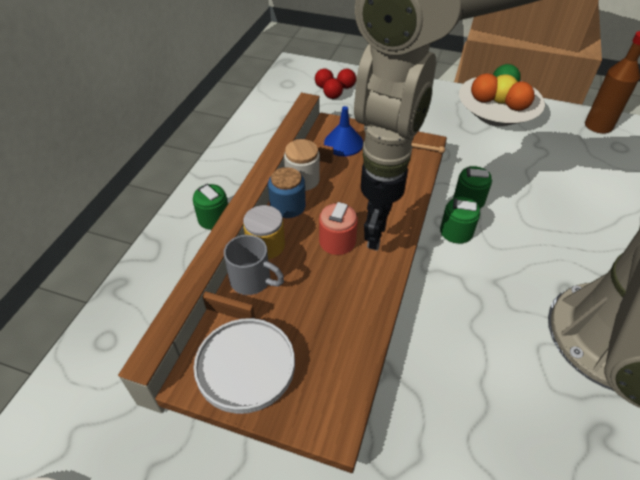

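Row untouched; the cup at (338,228) in the side view stands in front of the gap, with the half-closed gripper behind it as a two-point pusher.

Emit:
drive_tool([
  [[130, -0.015, 0, 0, 0, 0, 0], [130, -0.03, 0, 0, 0, 0, 0], [130, -0.04, 0, 0, 0, 0, 0], [130, -0.05, 0, 0, 0, 0, 0], [130, -0.06, 0, 0, 0, 0, 0], [130, -0.07, 0, 0, 0, 0, 0], [130, -0.08, 0, 0, 0, 0, 0], [130, -0.09, 0, 0, 0, 0, 0], [130, -0.098, 0, 0, 0, 0, 0], [130, -0.104, 0, 0, 0, 0, 0], [130, -0.108, 0, 0, 0, 0, 0], [130, -0.11, 0, 0, 0, 0, 0]],
])

```text
clock: 6.75
tcp_pos: [0.5638, -0.0012, 0.0913]
orientation: [-0.0, -0.003, 1.0, 0.0]
wrist_force: [-0.3, -0.0, -0.0]
finger_gap: 0.0419
grip_force: 0.3
```

Emit:
drive_tool([
  [[130, -0.003, 0, 0, 0, 0, 0], [130, -0.006, 0, 0, 0, 0, 0], [130, -0.009, 0, 0, 0, 0, 0], [130, -0.012, 0, 0, 0, 0, 0], [130, -0.015, 0, 0, 0, 0, 0], [130, -0.018, 0, 0, 0, 0, 0], [130, -0.021, 0, 0, 0, 0, 0], [130, -0.024, 0, 0, 0, 0, 0], [130, -0.027, 0, 0, 0, 0, 0], [130, -0.03, 0, 0, 0, 0, 0], [130, -0.033, 0, 0, 0, 0, 0], [130, -0.036, 0, 0, 0, 0, 0]],
])

```text
clock: 8.25
tcp_pos: [0.5987, -0.0011, 0.0912]
orientation: [-0.001, -0.003, 1.0, -0.0]
wrist_force: [-5.7, -0.3, 1.8]
finger_gap: 0.0418
grip_force: 2.9
```

Run:
```python
from h import *
p,d=read_camera("side");cv2.imwrite("pics/side3.png",p[:,:,::-1])
tool([.627,-.001,.09],np.pi/2+.007)
```

```text
shift [-0.0276 -0.0001  0.0012] turn z -0.02 tcp [ 0.5994 -0.001   0.0912] rpy-tilt [-0.0011 -0.     -1.    ]
```

View pics/side3.png

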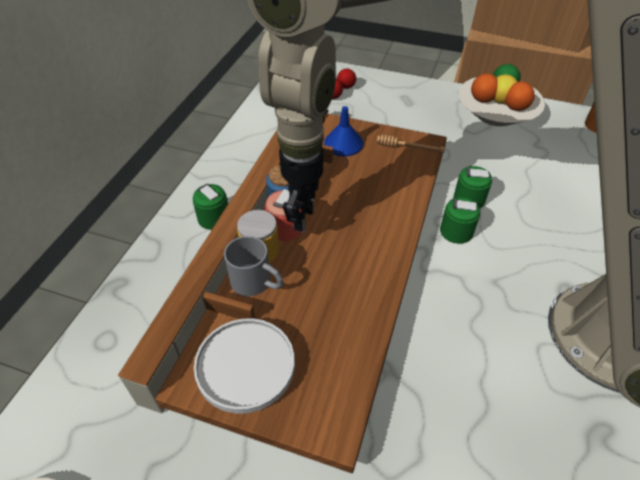

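The cup is wedging in at (285,215), upright, and the tin is shifting aside. I'll keep pushing and watch the force.

Emit:
drive_tool([
  [[130, -0.003, 0, 0, 0, 0, 0], [130, -0.006, 0, 0, 0, 0, 0], [130, -0.009, 0, 0, 0, 0, 0], [130, -0.012, 0, 0, 0, 0, 0], [130, -0.014, 0, 0, 0, 0, 0], [130, -0.016, 0, 0, 0, 0, 0], [130, -0.018, 0, 0, 0, 0, 0], [130, -0.02, 0, 0, 0, 0, 0], [130, -0.022, 0, 0, 0, 0, 0]],
])

```text
clock: 9.43
tcp_pos: [0.6217, -0.0005, 0.0913]
orientation: [-0.0, -0.004, 1.0, 0.0]
wrist_force: [-3.0, 1.2, 1.2]
finger_gap: 0.0417
grip_force: 1.9
```

Emit:
drive_tool([
  [[130, -0.0015, 0, 0, 0, 0, 0], [130, -0.003, 0, 0, 0, 0, 0], [130, -0.0045, 0, 0, 0, 0, 0], [130, -0.0045, 0, 0, 0, 0, 0]],
])

```text
clock: 9.93
tcp_pos: [0.6251, -0.0006, 0.0913]
orientation: [-0.001, -0.003, 1.0, 0.0]
wrist_force: [-4.4, 0.8, 2.8]
finger_gap: 0.0417
grip_force: 3.2
```

Emit:
drive_tool([
  [[130, -0.0015, 0, 0, 0, 0, 0], [130, -0.003, 0, 0, 0, 0, 0], [130, -0.003, 0, 0, 0, 0, 0]],
])

```text
clock: 10.3
tcp_pos: [0.6252, -0.0006, 0.0911]
orientation: [-0.004, -0.003, 1.0, 0.0]
wrist_force: [-12.6, 0.8, 8.6]
finger_gap: 0.0423
grip_force: 7.7
```

The cup is against the upstand: the TCP stopped and the force rose. Backing straight off, then up.

Emit:
drive_tool([
  [[130, 0.005, 0, 0, 0, 0, 0], [130, 0.02, 0, 0, 0, 0, 0], [130, 0.06, 0, 0, 0, 0, 0], [130, 0.12, 0, 0, 0, 0, 0], [130, 0.16, 0, -0.03, 0, 0, 0], [130, 0.18, 0, -0.08, 0, 0, 0], [130, 0.2, 0, -0.12, 0, 0, 0], [130, 0.2, 0, -0.12, 0, 0, 0]],
])

```text
clock: 11.3
tcp_pos: [0.4313, -0.0027, 0.2151]
orientation: [0.004, -0.003, 1.0, -0.001]
wrist_force: [0.6, 0.7, -0.4]
finger_gap: 0.0417
grip_force: 0.0
```

Run:
```python
from h import *
from scipy.optimize import least_squares
p,d=read_camera("top");cv2.imwrite("pics/top2.png",cv2.resize(p[120:360,130:530,::-1],None,fx=2,fy=2))
p,d=read_camera("side");cv2.imwrite("pics/side4.png",p[:,:,::-1]);P=cloud("side",d);p=p.astype(int);v,u=np.mgrid[:480,:640]
m=(u>240)&(u<330)&(v>150)&(v<270)&(p[...,0]>1.6*p[...,2])&(p[...,1]<1.25*p[...,2])&(P[...,2]>.07)&(P[...,2]<.12)
q=P[m];r=least_squares(lambda c:np.hypot(q[:,0]-c[0],q[:,1]-c[1])-.036,[.66,0],loss="soft_l1",f_scale=.002)
c=r.x;print(len(q),c,"shelf",c-[.5453,-.0028],np.median(abs(r.fun)),get_state()["tcp_pos"])
```

```text
192 [ 0.66448463 -0.00067121] shelf [0.11918463 0.00212879] 0.0005972687847652022 [ 0.43033882 -0.00238576  0.2117955 ]
```

View pics/top2.png

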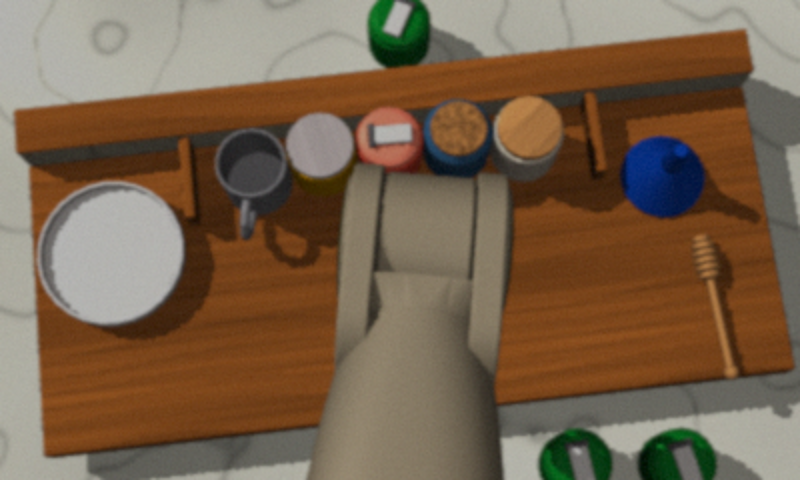

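View pics/side4.png

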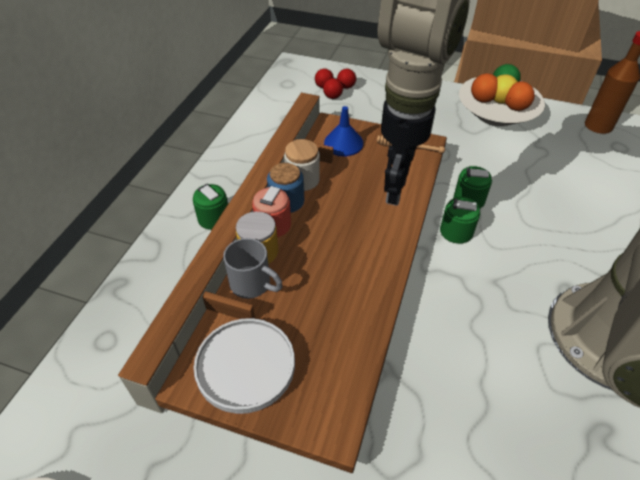

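The cup stands in the row between tin and caddy (top crop (390,138), side (272,210)). All four containers are upright between the cheeks, nothing else has moved and the arm is clear.

```bash
python3 -c "from workcell import *;print(hand_in())"
```

```text
the job is handed in; nothing more can be done
None
```

The job is handed in at about 11 s: the cup stands upright in the row's middle place, measured at x ≈ 119 mm and y ≈ 2 mm on the shelf. In the last pictures all four containers were standing and the funnel, dipper and turntable looked undisturbed; hand-in returned no verdict.

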